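# Hang the wash basket up to drip

### The arm

A 6-joint arm with a two-finger parallel gripper is mounted at the origin on the work surface. World frame = base frame: x ahead of the robot, y to its left, z up, the work surface at z = 0. Lengths are in mm, angles in degrees, forces in N, time in s.
With the tool pointing down it reaches from about 325 to 925 mm from the base axis. Payload 3.1 kg.
Tool frame: the origin (TCP) lies at the very end of the fingers, on their centre line; the grasp point (between the pads) lies 19 mm behind it; z points along the fingers, y is the line along which they close (so a half turn about z gives the same grasp; the last joint's range is limited). The gripper opens to 85 mm and grips with 20 to 120 N. Pads are 22 mm wide; open, the fingers measure 114 mm over their backs; the gripper's body (76 mm by 85 mm) begins 54 mm behind the grasp point. The pads swing forward as they close: fully open they stand 13 mm farther back than shut.
Start: joints at [-74.725, 12.427, 92.441, -0, 75.132, -6.429], TCP at [231.15, -580.697, 231.3] pointing down, gripper open.
Joint ranges: [-157.48, 157.48], [-44.54, 120.13], [17.64, 146.25], [-64.5, 244.5], [7.68, 150.69], [-147.95, 147.95]. Speed limits (degrees/s): [159.86, 159.86, 180, 180, 180, 180].

### API

Orientations are given as a 3x3 rotation matrix whose columns are the frame's x, y, z axes.
In Python, from bench import r, fingers, kin, capture, camera_model, job_done, regions_of, sensors gives the robot as it stands. The module is installed in compiled form; this text tells all that it offers. Calls block until the motion is done:
- r.move_pose(position, orientation): joint-space move of the TCP to a pose.
- r.servo_line(position, orientation=None, vel=150, threshold=None): straight line of the TCP; orientation=None keeps the orientation; vel is the mean speed in mm/s. With threshold (N) it stops when the force on the tool has changed by that much, and returns True; else False.
- r.move_j(angles): joint-space move.
- fingers.set_gripper(opening): opening from 0.0 (shut) to 1.0 (fully open); the grip force is fixed at half the most; returns when the fingers have stopped.
- r.dwell(seconds).
- kin.inverse_kinematics(position, orientation): joint angles nearest the present ones, or None.
- capture(name): name is "side" or "top" or "wrist"; returns the picture (400x640x3 uint8, red, green, blue); there is no depth.
- camera_model(name): a dict with "vfov" (degrees; the focal length in pixels is half the picture's height over the tangent of half this angle, whatever the lens; pixels are square), "cx", "cy" (the principal point, pixels), "extrinsics" (4x4, takes a point from world to camera coordinates). Camera axes: x right, y down, z forward; pixel columns grow to the right and rows downward; lengths in mm; the calibration is good to about 2 mm. A picture is of the moment at which its call begins: read the wrist's pose just before it. camera_model takes no time and is no camera call; for the wrist camera it gives the pose at the moment of the call.
A pose or a line that the arm cannot do raises r.Unreachable and nothing moves.
- job_done(): hands the job in; it is judged then, once.
Trained networks look in the newest picture that a camera, given by its name, has taken for a name from the list of things; names that differ only in an ending like _2 or _b are one class to them, and where a whole thing is asked for, a point or a joint stands for the part that bears it (a point fixed in the world has none). Each returns a list of dicts, best first, with "score" (0 to 1); they miss things now and then, are a little off and sometimes report something else, mostly with a low value. They report only what shows in the picture. A call takes as long as a camera call. They do not tell look-alikes from the thing itself.
- regions_of(camera, label): "region" (400x640 bool, what is visible of it) and "rect" ([left, top, right, bottom] in pixels, round what is visible of it).
Readings, each from a call of its own:
- sensors.read_clock(): time.
- sensors.read_qpos(): joint angles.
- sensors.read_qvel(): joint speeds.
- sensors.read_tau(): joint torques, N m.
- sensors.read_tcp_pos(): TCP position.
- sensors.read_tool_rot(): TCP orientation.
- sensors.read_contact_force(): force on the tool from outside, world axes, zero at the start.
- sensors.read_wrist_torque(): the same for the moment, N m.
- sensors.read_opening(): opening from 0.0 (shut) to 1.0 (fully open).
- sensors.read_grip_force(): force on a finger pad.
Only numpy, scipy, OpenCV 4.12 (cv2) and the standard library are available. Lean on these libraries where they do the work, as an engineer would, in place of code of your own. Each camera call takes 0.05 s, during which the arm holds its last target. There are 200 camera calls.

### The job

Lift the lid off the grey wash tub and lay it flat, knob up, on the cardboard sheet; then take the wire basket out by its green grip and gently hang it by its handle in the bend of the hook on the green drip stand, with the flange still in it. Finally put the lid back on the tub so that it is fully seated. Leave the other things on the bench where they are.

Things in the scene. Friction and masses are not known exactly. Their poses are not given: they have to be found in the camera images.
- tub: round grey open steel tub, fixed to the bench, outer diameter 188 mm, inner diameter 178 mm, 175 mm tall, inner floor 5 mm above its origin (centre of its underside), z up
- tub_mouth (a point): centre of the tub's mouth, level with its rim, 175 mm above the bench
- lid: loose round grey lid, diameter 198 mm, about 350 g, on the tub at the start. Origin: centre of its underside, a tapered plug (156 mm across at the bottom, 166 mm at the top, 10 mm deep) that drops into the tub's mouth; above it a 6 mm plate that rests on the rim. Seated, the origin is 165 mm above the bench; laid on the cardboard, 4 mm
- lid_knob (a point): point on the axis of the lid's black round knob (28 mm diameter), 40 mm above the lid's origin; the knob spans 22 to 56 mm above the origin
- basket: loose round wire basket, 130 mm diameter, wall 40 mm high, 300 g, standing in the tub. Origin: centre of its underside. A rigid 7 mm wire handle lies in its y-z plane: up from the sides (y = +-64 mm) to z = 60 mm, then an inverted V with its apex over the middle, underside at z = 110 mm. The hook goes under the apex along the basket's x (either sense), between wall and apex
- basket_crest (a point): underside of the handle's apex, 110 mm above the basket's origin; this is what rests in the hook
- basket_grip (a point): middle of the green square grip on top of the apex: 24 x 24 mm, sides along the basket's x and y, from 113 to 155 mm above the basket's origin; this point is 136 mm above it
- flange: loose aluminium flange ring, 80 mm outer diameter, 32 mm bore, 20 mm thick, 200 g, lying in the basket. Origin: centre of its underside
- sheet: brown cardboard sheet fixed on the bench, 230 x 230 x 4 mm. Origin: centre of its underside
- stand: heavy green drip stand, fixed. Origin on the bench straight below the bend of the hook. Base plate 12 mm thick from x = -55 to +145 mm, y = +-65 mm; post 24 mm square at x = +105 mm, up to 186 mm high. From the post's top a steel rod, 10 mm thick, runs along the stand's -x, dips to the bend above the origin and turns up to a red tip
- hook_seat (a point): upper side of the rod at the bend, 180 mm above the bench: where the handle's apex comes to rest. Its x axis runs along the hook (the tip is on the -x side)
- hook_tip (a point): top of the red ball at the hook's tip, 202 mm above the bench, 32 mm in front (-x of the stand) of the bend
- hammer: hammer, wooden handle, steel head, about 240 mm long, lying near the far edge (bystander: leave alone)
- wrench: steel open-end wrench, 160 mm long, lying flat near the robot (bystander: leave alone)
- spray_can: white spray can, 64 mm diameter, 170 mm tall, standing near the far edge on the right (bystander: leave alone)
- flat_bar: dark steel offcut 180 x 30 x 10 mm lying flat on the right (bystander: leave alone)
- ear_defenders: yellow ear defenders with black headband, about 150 x 150 mm, 70 mm tall, lying on the left (bystander: leave alone)
- angle_grinder: blue angle grinder with aluminium head and cutting disc, 220 mm long, 95 mm tall, lying near the far edge (bystander: leave alone)
Mind the look-alikes: they are no part of the job. Several things have the shape of the lid; the one meant has the colours described above.

How it is judged (in metres and radians):
On the way, in this order (a step that is already met when the one before it is completed fails the run):
1. the lid lies flat, knob up, on the cardboard (centres within 70 mm), released (horizontal distance between lid and sheet below 0.07 m and height (world z) of lid below 0.012 m and angle between lid's own z axis and vertical below 0.06 rad and contact force between the fingers and lid below 0.1 N), for 0.2 s.
2. the basket hangs by its handle in the bend of the hook, released and calm, with the flange in it (distance between basket_crest and hook_seat below 0.018 m and contact force between basket and stand above 1 N and angle between basket's own z axis and vertical below 0.3 rad and contact force between the fingers and basket below 0.1 N and linear speed of basket below 0.06 m/s and horizontal distance between flange and basket below 0.055 m and z of flange in the frame of basket between -0.003 and 0.035 m), for 0.3 s.
3. the lid is back on the tub, fully seated (horizontal distance between lid and tub below 0.012 m and z of lid in the frame of tub between 0.16 and 0.169 m and angle between lid's own z axis and vertical below 0.05 rad), for 0.2 s.
At the end, for the whole second after the job is handed in: The basket hangs on the hook, released and still (apex within 18 mm of the bend, tilted less than 17 degrees, its weight on the stand), the flange is inside it, and the lid is seated on the tub (centred within 12 mm, its plate on the rim within 4 mm, level within 3 degrees) (all of step 2 and all of step 3 and linear speed of lid below 0.03 m/s); the robot touches nothing.
It fails at once if the basket is banged or pressed on the stand (more than 40 N) (contact force between basket and stand above 40 N).
It fails at once if a bystander (hammer, wrench, spray can, flat bar, ear defenders, angle grinder) is moved more than 40 mm (distance of any of hammer, wrench, spray_can, flat_bar, ear_defenders, angle_grinder from where it was at the start of the episode above 0.04 m).
It also fails if it takes over 69 s, if anything falls off the work surface, if the arm or the gripper's body presses on something with over 40 N, if the wrist force passes 120 N, or if a joint passes its speed limit or range.

## Working session

There is one attempt and no reset: what is moved stays moved. The work goes in short steps, each a Python script; the robot and the scene stay as the last script left them, time stands still between calls to the robot, and variables do not carry over. Pictures are saved under pics/ and viewed, at most 10 in all, crops included, and the job is handed in when it is done.

```bash
mkdir -p pics
cat > h.py <<'E'
import numpy as np, cv2
from bench import *
def K(n):
    m=camera_model(n); f=200/np.tan(np.radians(m["vfov"])/2); return f,m["cx"],m["cy"],np.array(m["extrinsics"])
def proj(n,p,k=None):
    f,cx,cy,T=k or K(n); c=T[:3,:3]@np.array(p,float)+T[:3,3]; return np.array([cx+f*c[0]/c[2],cy+f*c[1]/c[2]])
def back(n,u,v,z,k=None):
    f,cx,cy,T=k or K(n); R,t=T[:3,:3],T[:3,3]; o=-R.T@t; d=R.T@np.array([(u-cx)/f,(v-cy)/f,1]); return o+d*(z-o[2])/d[2]
def save(a,name): cv2.imwrite("pics/"+name,cv2.cvtColor(a,cv2.COLOR_RGB2BGR))
E
python3 - <<'E'
from h import *
for n in("top","side"):
    save(capture(n),n+"0.png"); k=K(n); print(n,k[:3],-k[3][:3,:3].T@k[3][:3,3],k[3][2,:3])
for l in("lid","tub","sheet","stand","hook_tip"):
  for n in("top","side"):
    for d in regions_of(n,l)[:4]:
        ys,xs=np.nonzero(d["region"]); print(l,n,round(d["score"],2),d["rect"],xs.mean().round(1),ys.mean().round(1))
print(sensors.read_tool_rot())
E
```

```text
top (np.float64(513.2541847965815), 324.2739576421147, 199.82137502748) [ 313.09934924   -4.27254539 1648.21775692] [ 0.10806697  0.01471182 -0.99403475]
side (np.float64(457.94856477674205), 326.7901978853835, 204.6579870732428) [ 126.8342827   816.20223126 1166.94157401] [ 0.26430905 -0.5993075  -0.75562639]
lid top 0.9 [293.6, 138.4, 359.4, 201.5] 324.9 168.9
lid top 0.84 [385.9, 252.5, 447.7, 316.8] 418.5 284.3
lid top 0.73 [225.5, 237.5, 290.5, 302.7] 256.3 267.0
lid top 0.62 [139.5, 218.1, 205.5, 278.7] 171.1 247.7
lid side 0.83 [399.0, 180.5, 421.1, 213.8] 411.0 196.2
lid side 0.77 [246.3, 360.4, 329.5, 397.2] 289.3 383.0
lid side 0.65 [321.8, 287.2, 395.6, 352.9] 357.0 319.9
tub top 0.71 [303.1, 190.0, 349.2, 213.4] 321.8 202.7
tub top 0.48 [208.0, 154.4, 256.0, 222.2] 233.1 187.8
tub side 0.66 [271.4, 201.5, 333.3, 251.8] 302.5 229.6
sheet top 0.89 [395.8, 161.4, 468.5, 233.0] 434.2 196.1
sheet side 0.65 [326.3, 138.1, 402.5, 197.1] 362.5 167.0
sheet side 0.16 [251.8, 141.0, 296.7, 174.1] 272.2 158.2
stand top 0.58 [207.6, 152.3, 257.8, 222.5] 233.0 188.0
stand side 0.69 [272.3, 199.8, 336.9, 252.5] 302.7 229.7
stand side 0.67 [223.8, 256.6, 303.0, 345.5] 260.9 302.5
hook_tip top 0.95 [208.7, 154.5, 261.0, 221.7] 233.2 187.7
hook_tip top 0.63 [305.3, 194.0, 347.7, 213.4] 320.9 203.9
hook_tip side 0.93 [223.2, 257.1, 301.4, 341.1] 260.9 302.6
[[ 9.29109875e-01  3.69803784e-01 -2.97961098e-05]
 [ 3.69803785e-01 -9.29109876e-01  1.03224834e-05]
 [-2.38665664e-05 -2.06094355e-05 -1.00000000e+00]]
```

Run:
```python
import cv2
a=cv2.imread("pics/top0.png"); b=cv2.imread("pics/side0.png")
cv2.imwrite("pics/topz.png",cv2.resize(a[100:340,120:480],(800,533),interpolation=cv2.INTER_CUBIC))
cv2.imwrite("pics/sidez.png",cv2.resize(b[100:400,180:580],(800,600),interpolation=cv2.INTER_CUBIC))
```

```text
(no output)
```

View pics/topz.png

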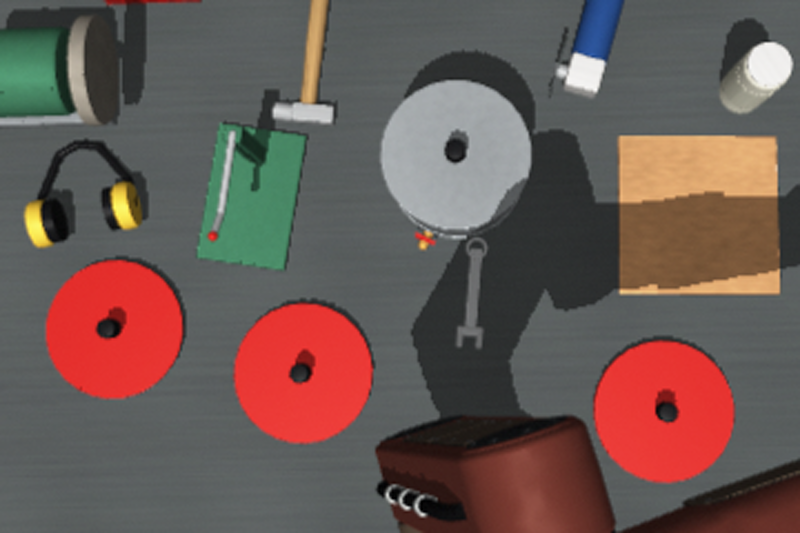

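View pics/sidez.png

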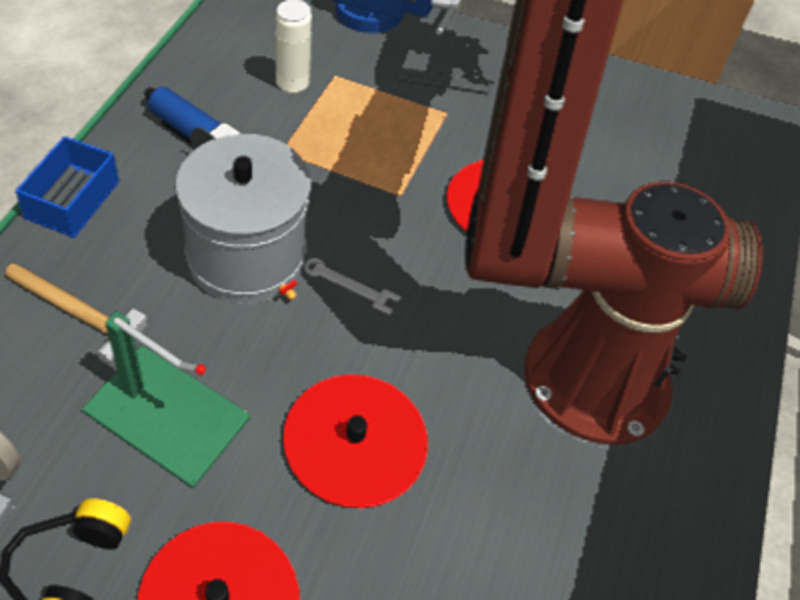

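The top view shows four lid shapes, with knobs at top px (169,248), (255,268), (420,285) (all red) and (325,167) (grey). Only the grey one, on the tub, fits the description, and the enlarged crop confirms it. The stand is at about (233,188) with its red tip at (216,207), and the sheet is at (434,196).

```bash
cat > loc.py <<'E'
from h import *
from scipy.optimize import least_squares
def ld(n): return cv2.cvtColor(cv2.imread(n),cv2.COLOR_BGR2RGB)
def tri(obs):
    return least_squares(lambda p:np.concatenate([proj(n,p)-np.array(o) for n,o in obs]),[500,0,150])
def rectz(n,mask,z):
    c=max(cv2.findContours(mask.astype(np.uint8),0,2)[0],key=cv2.contourArea)[:,0]
    w=np.array([back(n,u,v,z)[:2] for u,v in c],np.float32); return cv2.minAreaRect(w),cv2.boxPoints(cv2.minAreaRect(w))
def big(mask,box):
    m=np.zeros_like(mask); l,t,r_,b=box; m[t:b,l:r_]=mask[t:b,l:r_]; return m
if __name__=="__main__":
    top,side=ld("pics/top0.png").astype(int),ld("pics/side0.png").astype(int)
    sheet=big((top[...,0]-top[...,2]>35),(385,150,480,245)); print("sheet",rectz("top",sheet,4))
    g=big((top[...,1]-top[...,0]>25),(200,145,265,230)); print("stand",rectz("top",g,12))
    rd=lambda a,b:np.argwhere(big((a[...,0]-a[...,1]>70)&(a[...,0]-a[...,2]>70),b)).mean(0)[::-1]
    o=[("top",rd(top,(205,195,225,215))),("side",rd(side,(270,275,290,295)))]
    s=tri(o); print("tip",o,s.x,s.fun)
    dk=lambda a,b:np.argwhere(big(a.max(2)<60,b)).mean(0)[::-1]
    o=[("top",dk(top,(315,158,335,178))),("side",dk(side,(293,175,310,195)))]
    s=tri(o); print("knob",o,s.x,s.fun)
    capture("top")
    d=regions_of("top","lid")[0]
    c=max(cv2.findContours(d["region"].astype(np.uint8),0,1)[0],key=cv2.contourArea)[:,0]
    w=np.array([back("top",u,v,181)[:2] for u,v in c],np.float32); print("lid",cv2.fitEllipse(w))
    print("bar",[x["rect"] for x in regions_of("top","flat_bar")[:1]])
E
python3 loc.py
```

```text
sheet (((493.478515625, -331.78436279296875), (231.6641082763672, 229.89710998535156), 88.32152557373047), array([[ 375.1865 , -444.1998 ],
       [ 604.9849 , -450.93362],
       [ 611.7705 , -219.36893],
       [ 381.9721 , -212.6351 ]], dtype=float32))
stand (((537.3640747070312, 314.45355224609375), (130.04122924804688, 200.83995056152344), 79.99752807617188), array([[427.17697, 267.86325],
       [624.96423, 232.97922],
       [647.55115, 361.04385],
       [449.76392, 395.9279 ]], dtype=float32))
tip [('top', array([215.33333333, 205.75      ])), ('side', array([279.90909091, 284.09090909]))] [462.75651705 328.21195453 197.48672004] [-0.03209902 -0.08921049  0.07926693  0.01599257]
knob [('top', array([324.45454545, 167.16883117])), ('side', array([300.89, 184.83]))] [563.75377096  14.11251128 202.54419537] [ 0.02164008  0.06030456 -0.06367007 -0.01282444]
lid ((285.8621520996094, 215.3460693359375), (173.9839630126953, 175.1561737060547), 10.439703941345215)
bar [[487.1, 192.1, 509.1, 246.9]]
```

```bash
cat >> h.py <<'E'
def rot(yaw):
    c,s=np.cos(np.radians(yaw)),np.sin(np.radians(yaw)); return np.array([[c,s,0],[s,-c,0],[0,0,-1.]])
def st(m=""): print(m,"t",np.round(sensors.read_clock(),2),"tcp",np.round(sensors.read_tcp_pos(),1),"op",np.round(sensors.read_opening(),3),"grip",np.round(sensors.read_grip_force(),1),"F",np.round(sensors.read_contact_force(),1))
E
python3 - <<'E'
from h import *
R=rot(21.7)
r.move_pose([563.8,14.1,290],R); st("above")
print("stop",r.servo_line([563.8,14.1,187],vel=120,threshold=15))
fingers.set_gripper(0.0); st("grip")
r.servo_line([563.8,14.1,270],vel=100); st("lift")
save(capture("top"),"top1.png"); save(capture("side"),"side1.png")
E
```

```text
above t 3.18 tcp [563.8  13.2 289.8] op 0.999 grip 0.0 F [-0.2 -1.2  0.4]
stop False
grip t 4.76 tcp [564.1  14.2 187.6] op 0.313 grip 59.5 F [0.6 0.5 2.7]
lift t 5.74 tcp [563.1  14.1 268.9] op 0.313 grip 59.1 F [ 0.2 -0.2 -3.4]
```

Run:
```python
from h import *
R=rot(21.7)
r.move_pose([493,-331,250],R)
r.servo_line([493,-331,50],vel=150); st()
print("stop",r.servo_line([493,-331,23],vel=40,threshold=6)); st("down")
fingers.set_gripper(1.0); r.servo_line([493,-331,130],vel=180); st("off")
top=capture("top"); save(top,"top2.png"); side=capture("side"); save(side,"side2.png")
cv2.imwrite("pics/z2.png",cv2.cvtColor(np.hstack([cv2.resize(top[130:215,285:370],(400,400),interpolation=2),cv2.resize(side[155:255,260:360],(400,400),interpolation=2)]),cv2.COLOR_RGB2BGR))
for n in("top","side"):
    for l in("basket_grip","basket","flange"): print(n,l,[(round(d["score"],2),d["rect"]) for d in regions_of(n,l)[:2]])
```

```text
t 8.65 tcp [ 494.  -331.8   51.3] op 0.312 grip 59.1 F [ 0.  -0.2 -2.7]
stop True
down t 9.22 tcp [ 492.7 -330.8   26.7] op 0.314 grip 59.8 F [-0.4  0.8  3.4]
off t 10.57 tcp [ 492.3 -330.4  129.1] op 1.001 grip 0.0 F [-0.1 -0.1  0. ]
top basket_grip [(0.73, [306.5, 154.4, 348.4, 194.8]), (0.6, [132.3, 164.0, 185.5, 211.1])]
top basket [(0.9, [303.8, 156.3, 347.2, 191.8])]
top flange [(0.85, [312.3, 168.7, 334.6, 192.1])]
side basket_grip [(0.7, [288.1, 189.8, 313.4, 215.5])]
side basket [(0.61, [289.0, 190.2, 316.2, 215.0]), (0.38, [334.3, 145.0, 389.4, 184.1])]
side flange []
```

View pics/z2.png

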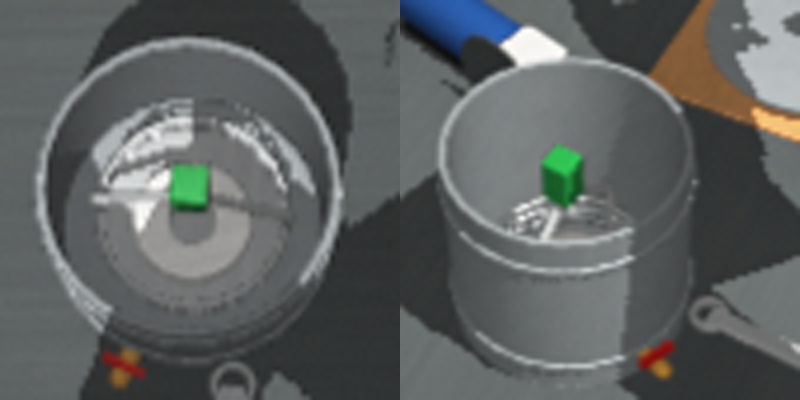

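The lid is on the sheet (bottom right). The basket's green grip is at about top px (325,170) and side px (300,199). Its handle runs roughly along world y.

Run:
```python
from h import *
from loc import tri,ld,big
top,side=ld("pics/top2.png").astype(int),ld("pics/side2.png").astype(int)
gm=lambda a,b:np.argwhere(big((a[...,1]-a[...,0]>50)&(a[...,1]-a[...,2]>50),b)).mean(0)[::-1]
o=[("top",gm(top,(315,160,336,180))),("side",gm(side,(290,185,312,212)))]
s=tri(o); print(o,s.x,s.fun)
# lid on sheet: knob
dk=lambda a,b:np.argwhere(big(a.max(2)<60,b)).mean(0)[::-1]
R=rot(-10)
g=s.x
r.move_pose([g[0],g[1],300],R); st()
k=K("wrist"); w=capture("wrist"); save(w,"w3.png")
print(k[:3],-k[3][:3,:3].T@k[3][:3,3],k[3][2,:3])
print(proj("wrist",[g[0],g[1],160],k))
```

```text
[('top', array([324.68181818, 168.95454545])), ('side', array([300.08, 197.8 ]))] [568.45172085  14.3096009  144.19794046] [ 0.0255187   0.07153894 -0.07507102 -0.01506507]
 t 12.42 tcp [568.2  13.6 299.3] op 0.999 grip 0.0 F [ 0.5  0.1 -0.8]
(np.float64(346.55367627119176), 312.2966950955023, 200.45744224805992) [ 6.48035601e+02 -1.65060603e-01  4.41916032e+02] [-0.31586305  0.05515567 -0.94720029]
[311.57931777 184.16164161]
```

View pics/w3.png

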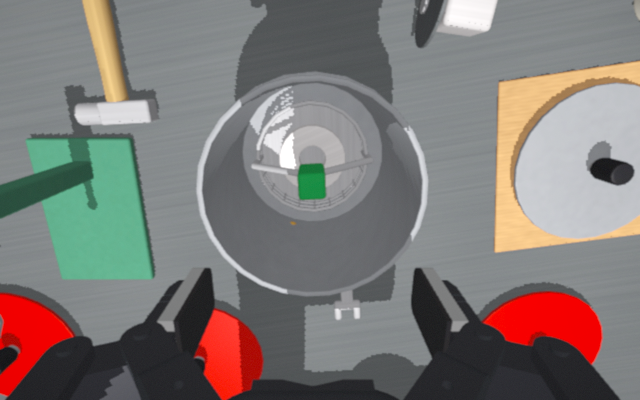

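The wrist view shows the grip at (312,182), the handle's shoulders near (250,167) and (368,157), the tub rim round (312,183), and the lid flat on the sheet.

Run:
```python
from h import *
from loc import ld,big
a=ld("pics/w3.png").astype(int); k=K("wrist")
for z in(60,65,72):
    A,B=[back("wrist",*p,z,k) for p in((251,167),(368,158))]
    d=A-B; print(z,A.round(1),B.round(1),np.hypot(*d[:2]),np.degrees(np.arctan2(-d[0],d[1])),((A+B)/2).round(1))
g=big((a[...,1]-a[...,0]>40)&(a[...,1]-a[...,2]>40),(290,150,335,210))
c=max(cv2.findContours(g.astype(np.uint8),0,1)[0],key=cv2.contourArea)[:,0]
print(cv2.boundingRect(c),cv2.approxPolyDP(c,2,True)[:,0].tolist())
for row in range(160,202,3): 
    xs=np.nonzero(g[row])[0]
    if len(xs): print(row,xs.min(),xs.max(),a[row,312].tolist())
w=[]
# rim outer edge, picked: left,top,right,bottom
P=[(197,180),(312,72),(428,180),(312,295)]
for p in P: print(p,back("wrist",*p,175,k).round(1))
# lid knob on sheet
dk=np.argwhere(big(a.max(2)<55,(600,150,640,190))); print(dk.mean(0)[::-1])
```

```text
60 [571.9  82.9  60. ] [559.  -48.1  60. ] 131.62055240508172 -5.614630475629974 [565.4  17.4  60. ]
65 [572.9  81.8  65. ] [560.2 -47.5  65. ] 129.89637949295258 -5.614630475629949 [566.5  17.2  65. ]
72 [574.3  80.3  72. ] [561.8 -46.6  72. ] 127.48253741597179 -5.614630475629914 [568.   16.8  72. ]
(298, 164, 28, 36) [[321, 164], [300, 166], [300, 198], [324, 197], [324, 174]]
166 300 322 [21, 113, 55]
169 299 323 [23, 113, 54]
172 299 323 [21, 116, 55]
175 298 324 [26, 142, 68]
178 298 324 [28, 143, 70]
181 298 324 [26, 141, 68]
184 299 324 [21, 140, 68]
187 299 324 [23, 142, 67]
190 299 324 [24, 140, 67]
193 299 325 [27, 141, 69]
196 299 324 [25, 141, 69]
199 302 303 [97, 136, 107]
(197, 180) [592.  102.6 175. ]
(312, 72) [655.4  -1.8 175. ]
(428, 180) [559.8 -78.6 175. ]
(312, 295) [471.   31.1 175. ]
[608.60349854 168.17492711]
```

Run:
```python
from h import *
R=rot(-5.6); x,y=567.0,14.8
r.servo_line([x,y,200],R,vel=200)
print("stop",r.servo_line([x,y,125],vel=80,threshold=8)); st()
fingers.set_gripper(0.0); st("grip")
r.servo_line([x,y,180],vel=60); r.servo_line([x,y,325],vel=140); st("lift")
save(capture("top"),"top4.png"); a=capture("side"); save(a,"side4.png")
cv2.imwrite("pics/s4.png",cv2.cvtColor(cv2.resize(a[60:260,200:400],(600,600),interpolation=2),cv2.COLOR_RGB2BGR))
```

```text
stop False
 t 14.21 tcp [567.6  14.7 125.7] op 0.998 grip 0.0 F [0.1 1.  0.9]
grip t 14.8 tcp [567.4  14.6 125.4] op 0.27 grip 60.0 F [ 0.8 -1.1  0.2]
lift t 17.05 tcp [566.2  14.9 323.4] op 0.278 grip 59.2 F [-0.6 -0.5 -5.4]
```

View pics/s4.png

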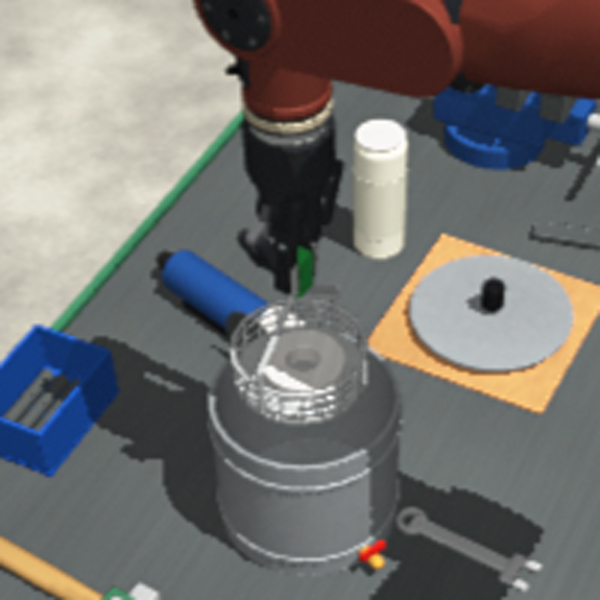

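The basket is held upright with the flange in it, at about (300,360) in the crop. Next is the hook.

Run:
```python
from h import *
R=rot(-10); u=np.array([np.cos(np.radians(10)),-np.sin(np.radians(10))]); O=np.array([493,322.3])
P=lambda s,z:[*(O+s*u),z]
r.servo_line([567,14.8,345],vel=100)
r.move_pose(P(-115,345),R); st("pre")
r.servo_line(P(-115,226),vel=150); r.dwell(.2)
print("stop",r.servo_line(P(0,226),vel=80,threshold=5)); st("over")
a=capture("side"); save(a,"side5.png"); save(capture("top"),"top5.png")
cv2.imwrite("pics/s5.png",cv2.cvtColor(cv2.resize(a[160:360,180:380],(600,600),interpolation=2),cv2.COLOR_RGB2BGR))
```

```text
pre t 18.91 tcp [380.5 341.6 344.9] op 0.273 grip 59.1 F [ 0.3 -0.4 -4.7]
stop False
over t 21.64 tcp [492.5 322.5 226. ] op 0.269 grip 59.2 F [ 0.5  0.  -5.8]
```

View pics/s5.png

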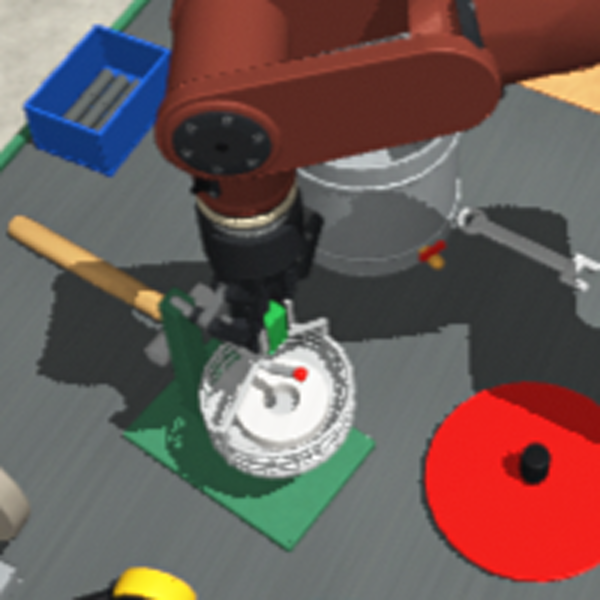

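The red tip at (300,374) shows inside the handle loop, below the apex. Lowering now.

Run:
```python
from h import *
u=np.array([np.cos(np.radians(10)),-np.sin(np.radians(10))]); O=np.array([493,322.3])
P=lambda s,z:[*(O+s*u),z]
r.servo_line(P(0,199),vel=60); r.dwell(.2); st()
print("stop",r.servo_line(P(0,184),vel=15,threshold=3)); st("contact")
fingers.set_gripper(0.5); r.dwell(.3); st("rel")
fingers.set_gripper(1.0)
z=sensors.read_tcp_pos()[2]
r.servo_line(P(0,z+45),vel=60); r.servo_line(P(0,330),vel=200); st()
a=capture("side"); save(a,"side6.png"); t=capture("top"); save(t,"top6.png")
cv2.imwrite("pics/s6.png",cv2.cvtColor(np.hstack([cv2.resize(a[220:360,210:350],(400,400),interpolation=2),cv2.resize(t[130:230,190:290],(400,400),interpolation=2)]),cv2.COLOR_RGB2BGR))
```

```text
t 22.54 tcp [493.2 322.4 199.3] op 0.271 grip 59.2 F [ 0.8  0.5 -5.3]
stop True
contact t 23.02 tcp [493.5 322.4 194.8] op 0.277 grip 59.9 F [1.5 0.2 2.4]
rel t 23.64 tcp [491.1 321.3 192. ] op 0.499 grip 0.0 F [-0.1 -0.1 -0.8]
 t 25.66 tcp [492.5 322.1 328.8] op 0.997 grip 0.0 F [-0.2 -0.8  0. ]
```

View pics/s6.png

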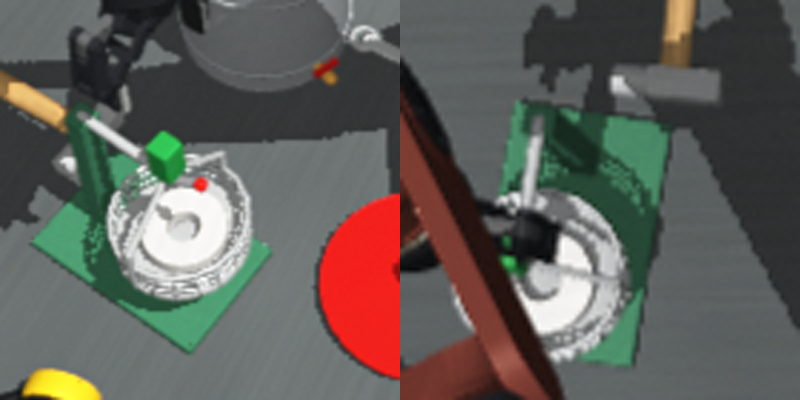

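The basket hangs on the hook with the flange in it, its grip at (165,157) in the left crop, in front of the rod. I'll check it precisely once the arm is away, then pick up the lid.

Run:
```python
from h import *
from loc import tri,big
r.move_pose([400,150,330],rot(0))
a,t=capture("side"),capture("top"); save(a,"side7.png"); save(t,"top7.png"); a,t=a.astype(int),t.astype(int)
def m(x,b):
    k=big((x[...,1]-x[...,0]>70)&(x[...,1]-x[...,2]>40),b).astype(np.uint8)
    n,_,s,c=cv2.connectedComponentsWithStats(k); i=1+np.argmax(s[1:,4]); print(s[i]); return c[i]
print("exp",proj("top",[493,322.3,206]),proj("side",[493,322.3,206]))
try:
    o=[("top",m(t,(205,175,235,200))),("side",m(a,(255,262,280,290)))]; s=tri(o); print(o,s.x,s.fun)
except Exception as e: print(e)
dk=lambda x,b:np.argwhere(big(x.max(2)<60,b)).mean(0)[::-1]
pt,ps=proj("top",[493,-331,44]),proj("side",[493,-331,44]); print(pt,ps)
bx=lambda p:(int(p[0]-9),int(p[1]-9),int(p[0]+10),int(p[1]+10))
o=[("top",dk(t,bx(pt))),("side",dk(a,bx(ps)))]; s=tri(o); print(o,s.x,s.fun); st()
```

```text
exp [216.65694292 194.72001979] [269.98879684 275.83580917]
[211 188   9  10  64]
[261 266  14  18 145]
[('top', array([215.109375, 192.390625])), ('side', array([268.35172414, 273.66896552]))] [497.02254494 323.88759187 215.81332866] [ 0.1962992   0.52160432 -0.46898588 -0.09730362]
[435.94976488 194.97497205] [363.48127201 157.81765798]
[('top', array([435.94202899, 195.2173913 ])), ('side', array([363.74242424, 158.37878788]))] [ 492.32788591 -331.58059154   41.11218882] [ 0.02102862  0.07245467 -0.08440746 -0.01495549]
 t 26.66 tcp [400.7 150.8 329.9] op 1.0 grip 0.0 F [ 0.7 -0.1 -0.1]
```

Run:
```python
from h import *
R=rot(21.7)
r.move_pose([492.5,-331.2,150],R)
print("stop",r.servo_line([492.5,-331.2,26.5],vel=120,threshold=12))
fingers.set_gripper(0.0); st("grip")
r.servo_line([492.5,-331.2,270],vel=150); st("lift")
r.move_pose([563.8,14.1,270],R); r.dwell(.3)
r.servo_line([563.8,14.1,205],vel=100); st("above")
print("stop",r.servo_line([563.8,14.1,184],vel=25,threshold=6)); st("seat")
```

```text
stop False
grip t 30.29 tcp [ 492.8 -331.4   27.1] op 0.305 grip 59.3 F [-0.2  0.7  3.9]
lift t 32.07 tcp [ 492.  -330.7  268.6] op 0.31 grip 59.1 F [ 0.2 -0.2 -2.7]
above t 34.49 tcp [564.4  14.1 205.6] op 0.312 grip 59.1 F [-0.4 -0.  -2.8]
stop True
seat t 35.15 tcp [563.6  14.1 188. ] op 0.309 grip 60.0 F [-0.4 -0.3  3.9]
```

Contact came at the seated height of 188. I'll release, retreat and check both items.

Run:
```python
from h import *
fingers.set_gripper(1.0); r.servo_line([563.8,14.1,290],vel=150)
r.move_pose([400,-330,300],rot(0)); st()
a,t=capture("side"),capture("top"); save(a,"side8.png"); save(t,"top8.png")
cv2.imwrite("pics/s8.png",cv2.cvtColor(np.hstack([cv2.resize(a[150:350,200:360],(440,550),interpolation=2),cv2.resize(t[130:255,195:245],(220,550),interpolation=2)[:, :1],cv2.resize(t[130:230,195:265],(359,513),interpolation=2)if 0 else cv2.resize(t[130:268,195:285],(359,550),interpolation=2)]),cv2.COLOR_RGB2BGR))
for n in("top","side"):
    for d in regions_of(n,"lid")[:4]:
        c=max(cv2.findContours(d["region"].astype(np.uint8),0,1)[0],key=cv2.contourArea)[:,0]
        w=np.array([back(n,*p,179)[:2] for p in c],np.float32)
        if len(w)>5: print(n,cv2.fitEllipse(w))
    for d in regions_of(n,"basket")[:1]: print(n,d["rect"])
```

```text
t 38.02 tcp [ 400.5 -329.3  299.8] op 0.999 grip 0.0 F [0.8 0.4 0.9]
top ((286.71893310546875, 216.15673828125), (172.28314208984375, 173.02630615234375), 97.33604431152344)
top ((348.2956848144531, 460.156494140625), (175.47015380859375, 177.7151641845703), 165.68350219726562)
top ((563.87060546875, 12.89690113067627), (191.33253479003906, 195.3485870361328), 120.40926361083984)
top ((705.451416015625, 204.62535095214844), (94.78853607177734, 198.10960388183594), 85.04412841796875)
top [202.1, 176.0, 247.0, 219.3]
side ((248.24356079101562, -109.832763671875), (70.6134262084961, 165.78271484375), 2.1162734031677246)
side ((334.9202880859375, 522.73388671875), (85.11661529541016, 179.20925903320312), 115.16919708251953)
side ((261.637451171875, 324.4374084472656), (166.74273681640625, 168.4854278564453), 2.501265048980713)
side ((563.3357543945312, 13.531166076660156), (195.5665740966797, 197.2271270751953), 66.20532989501953)
side [246.5, 265.8, 297.7, 323.6]
```

View pics/s8.png

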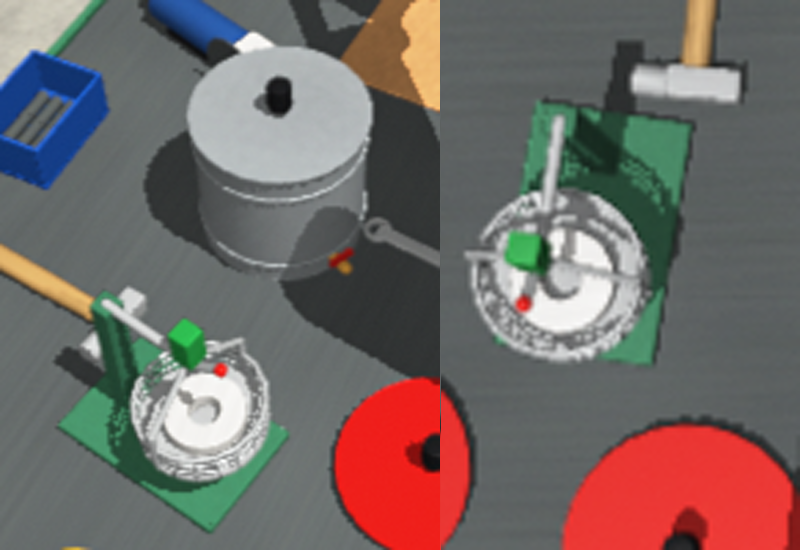

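Run:
```python
from h import *
from loc import ld
from scipy.optimize import least_squares
R0=cv2.Rodrigues(np.array([0,0,np.radians(-10.)]))[0]
th=np.linspace(0,2*np.pi,60)
wall=np.array([[65*np.cos(q),65*np.sin(q),z] for z in(0,40) for q in th])
gb=np.array([[x,y,z] for x in(-12,12) for y in(-12,12) for z in(113,155)])
def boxes(p,n,k):
    Rm=R0@cv2.Rodrigues(np.array([p[3],p[4],0.]))[0]; out=[]
    for M in(wall,gb):
        q=np.array([proj(n,np.array(p[:3])+Rm@(v-[0,0,110]),k) for v in M]); out+=[*q.min(0),*q.max(0)]
    return np.array(out)
for n,b in(("top",(205,175,235,200)),("side",(250,255,285,295))):
    a=ld(f"pics/{n}8.png").astype(int); m=(a[...,1]-a[...,0]>60)&(a[...,1]-a[...,2]>30); s=m[b[1]:b[3],b[0]:b[2]].astype(np.uint8)
    _,_,st_,_=cv2.connectedComponentsWithStats(s); i=1+np.argmax(st_[1:,4]); x,y,w,h,_=st_[i]; print(n,"grip",x+b[0],y+b[1],x+b[0]+w,y+b[1]+h)
    for tilt in((0,0),(0,.1),(0,-.1),(.1,0),(-.1,0)): print(tilt,boxes([493,322.3,180,*tilt],n,K(n)).round(1))
```

```text
top grip 211 188 220 198
(0, 0) [202.5 177.2 247.4 220.8 210.2 189.1 223.2 200.4]
(0, 0.1) [201.9 179.9 246.9 224.1 210.4 187.6 223.3 200.2]
(0, -0.1) [202.9 174.7 247.9 217.6 210.  190.7 223.1 200.5]
(0.1, 0) [199.7 176.8 244.2 220.3 211.7 189.3 223.4 200.4]
(-0.1, 0) [205.3 177.6 250.5 221.3 208.8 188.9 223.  200.3]
side grip 261 266 275 284
(0, 0) [247.9 274.3 298.6 325.8 262.3 265.8 277.6 286.7]
(0, 0.1) [250.2 276.3 301.7 327.4 260.9 265.2 277.4 286.4]
(0, -0.1) [245.6 272.2 295.9 324.1 263.7 266.4 277.8 287. ]
(0.1, 0) [245.9 277.2 296.4 328.  263.5 264.8 277.7 286.3]
(-0.1, 0) [249.9 271.4 300.9 323.4 261.2 266.8 277.4 287. ]
```

The basket fits the upright hanging pose to within about 2 px, and the lid is centred on the tub within 1–2 mm. Handing in.

```bash
python3 -c "
from h import *
print(job_done()); st()"
```

```text
the job is handed in; nothing more can be done
None
the job is handed in; nothing more can be done
```

The job is handed in with the lid back on the tub, the basket hanging on the hook with the flange in it, and no bystander touched as far as the pictures and force readings show; no verdict was returned.

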